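Load a row of sample carriers into the analyser lane

ROBOT

A 7-joint arm with a two-finger parallel gripper is mounted at the origin on the work surface. World frame = base frame: x ahead of the robot, y to its left, z up, the work surface at z = 0. Lengths are in m, angles in rad, forces in N, time in s.
With the tool pointing down it reaches from about 0.425 to 0.925 m from the base axis. Payload 6.8 kg.
Tool frame: the origin (TCP) lies midway between the tips of the shut fingers; the grasp point (between the pads) lies r.grip_point_offset behind it (r.grip_point_offset is the distance from the TCP to the grasp point, in m); z points along the fingers, y is the direction in which the jaws open and shut (so a half turn about z gives the same grasp; the last joint's range is limited). The gripper opens to 85 mm and grips with 20 to 120 N. Pads are 22 mm wide; open, the fingers measure 114 mm over their backs; the gripper's body (76 mm by 85 mm) begins 54 mm behind the grasp point. The pads swing forward as they close: fully open they stand 13 mm farther back than shut.
Start: joints at [1.045, 0.477, 0.022, 1.555, -0.011, 1.109, -0.083], TCP at [0.274, -0.617, 0.201] pointing down, gripper open.
Joint ranges: [-2.96, 2.96], [-0.34, 2.1], [-1.41, 1.46], [0.24, 2.44], [-1.37, 4.51], [0.17, 1.92], [-2.96, 2.96]. Speed limits (rad/s): [2.39, 2.39, 3.14, 3.14, 3.14, 3.14, 3.14].

INTERFACE

Orientations are given as a rotation vector (axis times angle).
In Python, from bench import r gives the robot as it stands. The module is installed in compiled form; this text tells all that it offers.
- The arm moves only by the tool play_rows, never from a script. Its argument "deltas" is a list of rows, each a list of 3 entries, a list of its own where there are three numbers: the finger opening in mm, from 0 to 85.4, then the shift along the tool's x, y, z in mm, then the turn, a rotation vector about the tool's x, y, z in rad. A call has 1 to 8 rows; each row is the pose to reach, as a shift and turn from the pose measured when the call began, along the tool's axes at that moment; what a row does not reach only later rows make up. A row lasts 1/8 s, in which the tool goes at most 62.5 mm and 10.7 degrees, less where a joint would pass 70% of its speed; a pose out of reach is approached as far as the arm can. A call with a gripper value outside its range is refused whole. The fingers move at their own pace and stop on an object; "squeeze" is the grip in N (left out, the last holds). Time passes only in rows, so rows that repeat a pose let the fingers close. It gives the time, the measured TCP pose, the force and the opening at its end, in the units of the state.
- r.get_obs(): the state, without advancing time (a new reading comes with each control period).
- r.grab_frame(name): name is "scene" or "top"; returns (picture, depth): 384x512x3 uint8, red, green, blue; 384x512 float32, m along the optical axis (not along the pixel's ray), 0 where there is no reading.
- r.camera_model(name): a dict with "mtx" (3x3 intrinsics, pixels), "rvec" (rotation vector, rad) and "tvec" (3), from world to camera coordinates, as OpenCV has them. Camera axes: x right, y down, z forward; pixel columns grow to the right and rows downward; lengths in m; the calibration is good to about 2 mm. A picture is of the moment at which its call begins. camera_model takes no time and is no camera call.
- r.hand_in(): hands the job in, once; it reports no verdict.
The state is a dict: "clock": time; "joints": joint angles; "qvel": joint speeds; "tau": joint torques, N m; "tcp_pos": TCP position; "orientation": TCP orientation; "contact_force": force on the tool from outside, world axes, zero at the start; "moment": the same for the moment, N m; "grip_width": finger opening in m.
Only numpy, scipy, OpenCV 4.12 (cv2) and the standard library are available. Lean on these libraries where they do the work, as an engineer would, in place of code of your own. Each camera call takes 0.05 s, during which the arm holds its last target. There are 200 camera calls.

TASK

Load the analyser: close the four sample carriers on the narrow loading plate up into one touching row, and slide the row as one block into the lane, keeping it in a straight line along the middle so that it does not buckle and push a carrier out over the plate's edge; slide the carriers, do not lift or tip them. The lane ends at a stop hidden under the hood, to be found by feel: press the row home on it lightly but definitely (about 8 N for half a second, never more than 15 N). Then, leaving the row closed up in the lane, swing the gate fully shut behind the last carrier, and leave the other things on the bench alone.

Things in the scene. Friction and masses are not known exactly. Their poses are not given: they have to be found in the camera images.
- loader: fixed sample loader. Origin on the bench (z=0) under the lane's mouth; x = loading direction (from the open loading plate into the lane and hood), y to the left of it, z up. Its smooth deck is flat, 16 mm above the bench, all along: the loading plate from x = -320 to 0 mm, 66 mm wide, no side walls; then the lane from x = 0. The whole row slides with 1 to 3 N
- mouth (a point): point on the deck, on the middle line, at the lane's mouth (loader x = 0, y = 0). From here on the lane runs between two straight steel rails, inner faces 46.4 mm apart, 10 mm high above the deck; flared lead-ins of the same height, from loader x = -28 mm to 0, open to about 64 mm
- plate_end (a point): point on the deck, on the middle line, at the outer end of the loading plate (loader x = -320 mm, y = 0). From here to mouth is the loading direction
- hood: hood over the lane (loader x = 115 to 255 mm, 100 mm wide, 88 mm above the deck) and the white analyser behind it; fixed to the loader, same origin and axes. Hidden inside: the stop, a sprung rubber pad across the lane, its face between loader x = 186 and 210 mm (differs each time, clamped, not reported). It yields 1 mm per 2.2 N. Home = pressed with over 3 N for 0.2 s; over 15 N is too much
- gate (a joint): gate angle in rad about its upright pivot: 0 = fully shut across the lane's mouth (end stop); starts at 2.0 to 2.5, swung out beside the plate. Turns with light friction (about 0.5 N at the pin), stays where left. At angle a the pin is at the pivot + 83 mm * (-sin a, cos a) in loader x, y. A steel bar 7 mm wide, 94 mm long, 13 to 25 mm above the deck
- gate_pin (a point): middle of the gate's upright round black pin, 11 mm across, which stands near the tip of the bar from 23 to 59 mm above the deck; this point is 43 mm above the deck. It can be pinched from above, or pushed
- gate_pivot (a point): point on the gate's pivot axis, 43 mm above the deck, at loader x = 0, y = -55 mm
- c1_mid (a point): carrier c1, the first of the row, nearest the mouth, which meets the stop; this point is on its axis, 15 mm above its underside. A carrier is a round grey plastic puck, 44 mm across, 30 mm high, with a capped vial (24 mm across) standing in it up to 64 mm; 110 to 180 g, one rigid piece. The row starts with gaps of 3 to 25 mm between carriers, each up to 4 mm off the middle line
- c1: the same carrier c1; origin under its centre
- c2_mid (a point): carrier c2, the second of the row; this point is on its axis, 15 mm above its underside. A carrier is a round grey plastic puck, 44 mm across, 30 mm high, with a capped vial (24 mm across) standing in it up to 64 mm; 110 to 180 g, one rigid piece. The row starts with gaps of 3 to 25 mm between carriers, each up to 4 mm off the middle line
- c2: the same carrier c2; origin under its centre
- c3_mid (a point): carrier c3, the third of the row; this point is on its axis, 15 mm above its underside. A carrier is a round grey plastic puck, 44 mm across, 30 mm high, with a capped vial (24 mm across) standing in it up to 64 mm; 110 to 180 g, one rigid piece. The row starts with gaps of 3 to 25 mm between carriers, each up to 4 mm off the middle line
- c3: the same carrier c3; origin under its centre
- c4_mid (a point): carrier c4, the last of the row, farthest from the mouth; this point is on its axis, 15 mm above its underside. A carrier is a round grey plastic puck, 44 mm across, 30 mm high, with a capped vial (24 mm across) standing in it up to 64 mm; 110 to 180 g, one rigid piece. The row starts with gaps of 3 to 25 mm between carriers, each up to 4 mm off the middle line
- c4: the same carrier c4; origin under its centre
- spare: an empty spare carrier, a bystander: the same 44 x 30 mm puck with an open socket in place of the vial, on the bench beside the plate; leave it alone. Origin under its centre
- dish: bystander: closed culture dish, 59 mm across, 14 mm high. Origin under its centre
- medium: bystander: bottle with a blue cap, 60 mm across, 115 mm high. Origin under its centre
- flask: bystander: flat clear culture flask with a screw neck, 105 x 50 x 28 mm, lying. Origin under the centre of its body
- forceps: bystander: steel forceps, 130 mm long, 6 mm high, lying. Origin near its middle, on the bench
- tipbox: bystander: closed grey box with a clear lid, 122 x 84 x 70 mm. Origin under its centre
Things that resemble listed ones, but are neither listed nor needed, are in the scene too. Leave any orange look-alike of the c3 alone.

How it is judged:
On the way, in this order (a step that is already met when the one before it is completed fails the run):
1. the four carriers have been closed up into one touching row while the last of them still stands on the loading plate (distance between c1_mid and c2_mid below 0.047 m and distance between c2_mid and c3_mid below 0.047 m and distance between c3_mid and c4_mid below 0.047 m and x of c4_mid in the frame of loader below -0.03 m), for 0.1 s.
2. the row is home: the first carrier bears on the hidden stop with more than 3 N (contact force between c1 and hood above 3 N and distance between c1_mid and c2_mid below 0.047 m and distance between c2_mid and c3_mid below 0.047 m and distance between c3_mid and c4_mid below 0.047 m), for 0.2 s.
At the end, for the whole second after the job is handed in: the gate is shut to within 0.12 rad; the four carriers stand upright (0.1 rad) and still in the lane in one closed-up row (neighbouring centres under 47 mm apart), the centre of the last more than 27 mm past the mouth (value of joint gate below 0.12 rad and x of c4_mid in the frame of loader above 0.027 m and distance between c1_mid and c2_mid below 0.047 m and distance between c2_mid and c3_mid below 0.047 m and distance between c3_mid and c4_mid below 0.047 m and angle between each of c1, c2, c3, c4's own z axis and vertical below 0.1 rad and linear speed of each of c1, c2, c3, c4 below 0.01 m/s); the robot touches nothing.
It fails at once if the row buckles: a carrier is more than 20 mm off the middle line of the plate and lane, hanging over the plate's edge (not (y of c1_mid in the frame of loader below 0.02 m) or not (y of c1_mid in the frame of loader above -0.02 m) or not (y of c2_mid in the frame of loader below 0.02 m) or not (y of c2_mid in the frame of loader above -0.02 m) or not (y of c3_mid in the frame of loader below 0.02 m) or not (y of c3_mid in the frame of loader above -0.02 m) or not (y of c4_mid in the frame of loader below 0.02 m) or not (y of c4_mid in the frame of loader above -0.02 m)).
It fails at once if a carrier is tipped by more than 0.35 rad or lifted more than 12 mm off the deck (angle between any of c1, c2, c3, c4's own z axis and vertical above 0.35 rad or height (world z) of any of c1_mid, c2_mid, c3_mid, c4_mid above 0.043 m).
It fails at once if the stop is pressed with more than 15 N (contact force between c1 and hood above 15 N).
It fails at once if one of the spare carrier, dish, bottle, flask, forceps or box is moved more than 25 mm (distance of any of spare, dish, medium, flask, forceps, tipbox from where it was at the start of the episode above 0.025 m).
It also fails if it takes over 72 s, if anything falls off the work surface, if the arm or the gripper's body presses on something with over 40 N, if the wrist force passes 120 N, or if a joint passes its speed limit or range.

## Working session

There is one attempt and no reset: what is moved stays moved. The work goes in short steps, Python scripts to look and compute and a tool call to move; the robot and the scene stay as the last step left them, time stands still between calls to the robot, and variables do not carry over. Pictures are saved under pics/ and viewed, about 8 in all and at most 12, crops included, and the job is handed in when it is done.

Besides the shell and the picture viewer there is one more tool, called after "Call:" as a command line: name --argument value ..., lists and objects as JSON in quotes. play_rows: Moves the arm, as the interface text tells. Its arguments: {"type":"object","properties":{"deltas":{"type":"array"},"squeeze":{"type":"number"}},"required":["deltas"]}

```bash
mkdir -p pics
cat > h.py <<'E'
import numpy as np, cv2
from bench import r
from scipy.spatial.transform import Rotation as R
def grab(n):
    p,d=r.grab_frame(n); c=r.camera_model(n); return p,d,c
def save(p,f): cv2.imwrite('pics/'+f,cv2.cvtColor(p,cv2.COLOR_RGB2BGR))
def ray(c,uv,z):
    K=np.array(c['mtx']);Rm=cv2.Rodrigues(np.array(c['rvec'],float))[0];t=np.array(c['tvec'],float).ravel()
    uv=np.atleast_2d(np.array(uv,float)); d=(np.linalg.inv(K)@np.c_[uv,np.ones(len(uv))].T).T@Rm
    o=-Rm.T@t; return o+d*((z-o[2])/d[:,2])[:,None]
def proj(c,P):
    return cv2.projectPoints(np.atleast_2d(np.array(P,float)),np.array(c['rvec'],float),np.array(c['tvec'],float),np.array(c['mtx'],float),None)[0][:,0]
def pts(c,d):
    K=np.array(c['mtx']);Rm=cv2.Rodrigues(np.array(c['rvec'],float))[0];t=np.array(c['tvec'],float).ravel()
    v,u=np.mgrid[:d.shape[0],:d.shape[1]]
    X=np.stack([(u-K[0,2])/K[0,0]*d,(v-K[1,2])/K[1,1]*d,d],-1); return (X-t)@Rm
E
python3 - <<'E'
from h import *
for n in('scene','top'):
    p,d,c=grab(n); save(p,n+'0.png'); np.savez(n+'0.npz',p=p,d=d)
    Rm=cv2.Rodrigues(np.array(c['rvec'],float))[0]; print(n,-Rm.T@np.array(c['tvec']).ravel(), Rm[2])
print(r.get_obs(), r.grip_point_offset)
E
```

```text
scene [0.83366461 0.44348539 0.59522751] [-0.33469183 -0.62298343 -0.70701699]
top [ 0.48897586 -0.0092986   0.87010076] [ 0.09712315 -0.03607661 -0.9946183 ]
{'clock': 0.1, 'joints': array([ 1.04488733,  0.47775983,  0.02237489,  1.55628104, -0.01150927,
        1.10928895, -0.08309417]), 'qvel': array([-0.00107964, -0.00296803,  0.00281526, -0.00166467,  0.00124744,
       -0.00014991,  0.00110339]), 'tau': array([ 3.10364587e-03, -5.97758460e+01,  1.61282770e+00, -2.81954098e+01,
        1.27027952e-02,  4.99936737e-03, -3.21406458e-05]), 'tcp_pos': array([ 0.27364044, -0.6164511 ,  0.19992538]), 'orientation': array([-3.07178256e+00, -6.51200119e-01,  7.12244445e-04]), 'contact_force': array([-0.93487797, -0.76148156, -0.55454284]), 'moment': array([ 0.04217258, -0.01643108, -0.01825119]), 'grip_width': 0.08525875591839852} 0.0187
```

View pics/scene0.png

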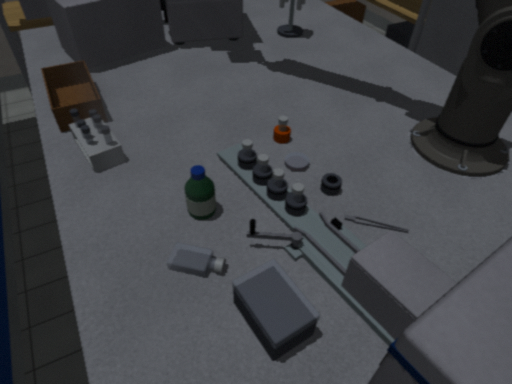

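View pics/top0.png

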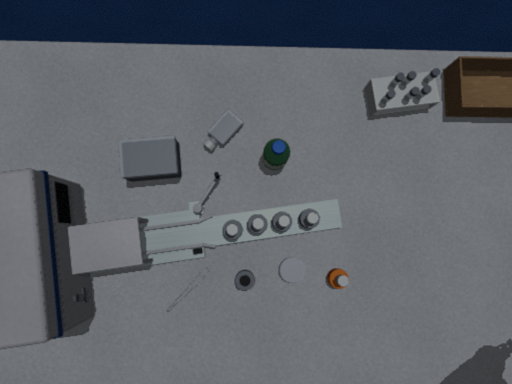

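The scene view shows four grey carriers on the plate: (247,153), (262,169), (277,184), (296,200). The orange look-alike is at (283,130), the spare at (331,183), and the gate's black pin at (253,227). In the top view c1..c4 are at (232,230), (258,224), (283,221), (312,218). The mouth is near (210,232), the pin at (217,175), the plate end at (340,215), the spare at (245,280) and the orange one at (340,279).

Run:
```python
from h import *
q=np.load('top0.npz');p,d=q['p'],q['d'];c=r.camera_model('top')
X=pts(c,d)
a=np.clip(p[150:310,130:360].astype(float)*1.8,0,255).astype(np.uint8)
save(cv2.resize(a,None,fx=3.4,fy=3.4,interpolation=cv2.INTER_CUBIC),'topc.png')
for u,v in[(330,210),(225,222),(240,245),(232,230),(258,224),(283,221),(312,218),(217,175),(340,279),(245,280)]: print((u,v),X[v,u].round(4),p[v,u])
# deck points at plate
m=(np.abs(X[...,2]-.016)<.007)&(p[...,1].astype(int)-p[...,0]>8)
m=cv2.morphologyEx(m.astype(np.uint8),cv2.MORPH_OPEN,np.ones((3,3)))
n,l,s,cc=cv2.connectedComponentsWithStats(m)
for i in range(1,n):
    if s[i,4]>150: print(s[i],cc[i])
```

```text
(330, 210) [ 0.548  -0.2096  0.0146] [131 141 143]
(225, 222) [0.5175 0.0306 0.0458] [119 128 131]
(240, 245) [ 4.663e-01 -2.500e-03  1.000e-04] [108 111 115]
(232, 230) [0.4996 0.014  0.0818] [136 142 143]
(258, 224) [ 0.5127 -0.0408  0.076 ] [138 142 143]
(283, 221) [ 0.5193 -0.0936  0.0801] [137 142 143]
(312, 218) [ 0.5261 -0.1553  0.0806] [138 142 143]
(217, 175) [0.6171 0.0477 0.0746] [24 25 27]
(340, 279) [ 0.3968 -0.2174  0.0646] [134 138 140]
(245, 280) [ 0.3905 -0.0145  0.0315] [25 26 27]
[ 146  200  195   50 3124] [242.0259283  225.97663252]
[148 210  51  16 437] [172.03203661 217.55606407]
[165 249  33  12 224] [181.09821429 254.76339286]
```

View pics/topc.png

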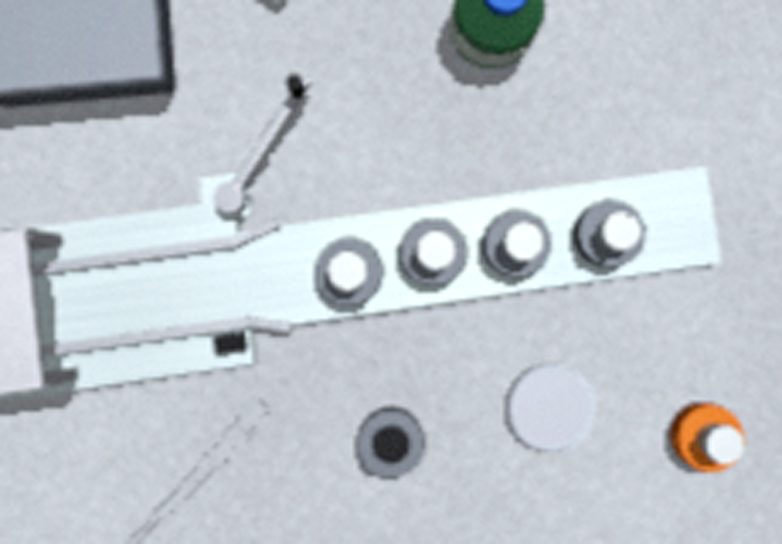

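```bash
cat > meas.py <<'E'
from h import *
def edges(p,c):
    g=p.astype(float).mean(2); up=[];lo=[]
    for u in range(222,334):
        v0=232-(u-222)*0.155
        for s,L in((-1,up),(1,lo)):
            vv=np.arange(8,24,.25); col=np.interp(v0+s*vv,np.arange(g.shape[0]),g[:,u])
            gr=np.diff(cv2.GaussianBlur(col[None],(9,1),0)[0]); i=np.argmin(gr)
            L.append((u,v0+s*(vv[i]+.125)))
    out=[]
    for L in(up,lo):
        W=ray(c,L,.016)[:,:2]
        for _ in range(4):
            k=np.polyfit(W[:,1],W[:,0],1); e=W[:,0]-np.polyval(k,W[:,1]); W=W[np.abs(e)<max(.001,2*e.std())]
        out.append((k,len(W),e.std()))
    return out
def caps(p,d,c,zr=(.070,.092)):
    X=pts(c,d); m=((X[...,2]>zr[0])&(X[...,2]<zr[1])&(p.min(2)>95)&(X[...,1]<.06)&(X[...,1]>-.27)&(X[...,0]>.45)&(X[...,0]<.57)).astype(np.uint8)
    n,l,s,cc=cv2.connectedComponentsWithStats(m)
    return [(cc[i],s[i,4],np.median(X[l==i],0)) for i in range(1,n) if s[i,4]>20]
E
python3 - <<'E'
from meas import *
q=np.load('top0.npz');p,d=q['p'],q['d'];c=r.camera_model('top')
E=edges(p,c);print(E)
for cc,a,m in caps(p,d,c): print('top cap',cc.round(1),a,m.round(4),ray(c,cc,.080)[0].round(4))
X=pts(c,d); m=((X[...,2]>.038)&(X[...,2]<.054)&(p.max(2)<120)&(X[...,0]>.45)&(X[...,0]<.57)).astype(np.uint8)
n,l,s,cc=cv2.connectedComponentsWithStats(m)
for i in range(1,n):
    if s[i,4]>40:
        k=cv2.findContours((l==i).astype(np.uint8),cv2.RETR_EXTERNAL,cv2.CHAIN_APPROX_NONE)[0][0]
        print('puck',ray(c,cv2.minEnclosingCircle(k)[0],.046)[0].round(4),cv2.minEnclosingCircle(k),s[i])
q=np.load('scene0.npz');p,d=q['p'],q['d'];cs=r.camera_model('scene')
for cc,a,m in caps(p,d,cs): print('scene cap',cc.round(1),a,m.round(4),ray(cs,cc,.080)[0].round(4))
# pin
for nm in('top','scene'):
    q=np.load(nm+'0.npz');p,d=q['p'],q['d'];c=r.camera_model(nm);X=pts(c,d)
    m=((p.max(2)<60)&(np.abs(X[...,0]-.615)<.04)&(np.abs(X[...,1]-.045)<.04)&(X[...,2]>.03))
    v,u=np.where(m); print(nm,'pin',len(u),u.mean(),v.mean(),v.min(),v.max(),np.median(X[m],0),X[m][:,2].max())
E
```

```text
[(array([-0.14846971,  0.54136576]), 105, np.float64(0.000366879700685879)), (array([-0.15202307,  0.47459953]), 110, np.float64(0.0004411630606673304))]
top cap [312.2 217.1] 93 [ 0.5282 -0.1554  0.0797] [ 0.528  -0.1558  0.08  ]
top cap [283.5 220.3] 90 [ 0.5214 -0.0946  0.0797] [ 0.5207 -0.0946  0.08  ]
top cap [257.6 222.9] 96 [ 0.5147 -0.0405  0.0801] [ 0.515  -0.0398  0.08  ]
top cap [231.4 228.9] 99 [0.5018 0.016  0.0799] [0.502  0.0152 0.08  ]
puck [0.5402 0.3504 0.046 ] ((77.5, 210.5), 13.729630470275879) [ 75 197   6  28  85]
puck [ 0.5276 -0.1548  0.046 ] ((308.88134765625, 218.01695251464844), 10.085209846496582) [299 209  20  20 204]
puck [ 0.5206 -0.0939  0.046 ] ((281.5, 221.0), 10.012592315673828) [272 211  20  21 210]
puck [ 0.5147 -0.039   0.046 ] ((256.68182373046875, 223.5), 10.062917709350586) [247 214  20  20 218]
puck [0.502  0.0154 0.046 ] ((231.85714721679688, 229.14285278320312), 10.101619720458984) [222 220  20  20 214]
scene cap [246.9 141.5] 39 [ 0.5265 -0.1584  0.0798] [ 0.5266 -0.1583  0.08  ]
scene cap [262.8 156.5] 46 [ 0.5191 -0.0968  0.0798] [ 0.5194 -0.0968  0.08  ]
scene cap [278.2 171.1] 47 [ 0.5131 -0.0422  0.08  ] [ 0.5132 -0.042   0.08  ]
scene cap [297.7 186. ] 58 [0.5006 0.013  0.0799] [0.5006 0.013  0.08  ]
top pin 27 216.59259259259258 175.96296296296296 172 181 [0.61667445 0.04988988 0.07111631] 0.0781551567378223
scene pin 202 258.9257425742574 232.43069306930693 219 239 [0.61694499 0.05407484 0.03961069] 0.07664322433061299
```

```bash
cat >> h.py <<'E'
def goto(P,yaw=None):
    "print delta (mm, rad) in tool axes to reach world TCP P, tool y axis at world angle yaw (deg), tool down"
    o=r.get_obs(); T=R.from_rotvec(o['orientation']); dx=T.inv().apply(np.array(P)-o['tcp_pos'])*1000
    print('tcp',o['tcp_pos'].round(4),'clock',o['clock'],'F',o['contact_force'].round(2),'w',o['grip_width'])
    if yaw is None: return print('delta',dx.round(1))
    y=np.radians(yaw); Y=np.array([np.cos(y),np.sin(y),0]); Z=np.array([0,0,-1.]); D=R.from_matrix(np.c_[np.cross(Y,Z),Y,Z])
    print('delta',dx.round(1),'turn',(T.inv()*D).as_rotvec().round(4))
E
python3 - <<'E'
from h import *
q=np.load('top0.npz');p=q['p'];c=r.camera_model('top');g=p.astype(float).mean(2)
ends=[]
for off in range(-10,11):   # lines parallel to the axis near plate end
    best=None
    ys=np.arange(-.26,-.205,.0004); n=np.array([-.98889,-.14858])
    W=np.array([[.50798-.15025*y+n[0]*off*.0025,y+n[1]*off*.0025,.016] for y in ys]); uv=proj(c,W)
    col=cv2.remap(g.astype(np.float32),uv[:,0].astype(np.float32)[None],uv[:,1].astype(np.float32)[None],1)[0]
    gr=np.diff(cv2.GaussianBlur(col[None],(11,1),0)[0]); ends.append(ys[np.argmax(gr)])
pe=np.median(ends); print('plate end y',pe,np.std(ends)); e=np.array([-.14858,.98889]);n=np.array([-.98889,-.14858])
M=np.array([.50798-.15025*pe,pe])+.32*e; print('mouth',M,'pivot',M-.055*n)
for nm,C in dict(c1=(.502,.0153),c2=(.5148,-.0393),c3=(.5207,-.0943),c4=(.5278,-.1553)).items():
    v=np.array(C)-M; print(nm,(v@e*1000).round(1),(v@n*1000).round(1))
pv=M-.055*n
for P in((.617,.049),):
    v=(np.array(P)-pv); print('pin r',np.linalg.norm(v),'a',np.arctan2(-(v@e),v@n))
cs=r.camera_model('scene')
for a in(2.3,2.4,2.5):
    P=np.r_[pv+.083*(-np.sin(a)*e+np.cos(a)*n),.075]; print(a,P,proj(c,P),proj(cs,P))
print(p[168:184,210:224].max(2))
goto([.502,.0153,.12],8.55)
E
```

```text
plate end y -0.23119999999999918 0.0003968126982095287
mouth [0.4951722 0.0852448] pivot [0.54956115 0.0934167 ]
c1 -70.2 3.6
c2 -126.1 -0.9
c3 -181.3 1.4
c4 -242.7 3.5
pin r 0.0807517289487512 a 2.4100465154200075
2.3 [0.61344381 0.04042741 0.075     ] [[220.37846266 176.67806881]] [[253.06951133 216.07191349]]
2.4 [0.61841476 0.04706976 0.075     ] [[217.30645378 174.34864349]] [[252.31171098 219.44549659]]
2.5 [0.62269775 0.0541752  0.075     ] [[214.01424508 172.33517467]] [[251.99820328 222.92401398]]
[[120 120 120 119 120 120 118 116 117 119 118 115 117 117]
 [121 122 122 121 119 119 120 118 117 119 118 116 116 118]
 [122 121 121 122 120 117 119 122 121 120 120 117 117 119]
 [120 121 119 121 117 101  98 103 114 121 119 119 119 120]
 [119 118 120 117  96  64  54  64  94 116 118 117 119 120]
 [118 118 118 109  73  33  28  34  72 113 126 122 120 118]
 [117 118 121 107  69  30  27  31  49 107 108 105 116 116]
 [119 121 123 118  83  33  25  27  24  66  82 104 117 117]
 [119 121 120 120  94  42  15   9  10  45  95 117 119 118]
 [121 120 119 119 103  63  16   3  14  68 106 121 121 120]
 [122 121 119 120  99  64  32  17  28  61  87 110 121 122]
 [122 123 121 109  81  60  56  47  53  66  96 116 121 120]
 [124 122 115  93  69  60  55  54  62  73 103 117 117 117]
 [121 119 116 111  90  64  54  58  68  97 116 118 116 116]
 [120 115 117 122 119  88  59  64  69 105 120 119 117 118]
 [115 113 121 126 107  73  61  63  71 106 122 121 119 122]]
tcp [ 0.2736 -0.6165  0.1999] clock 0.1 F [-0.93 -0.76 -0.55] w 0.08525875591839852
delta [ 465.1 -484.6   80.6] turn [-1.5000e-03 -9.0000e-04 -1.3022e+00]
```

Candidates: four grey carriers in the top view (232,230), (258,224), (283,221), (312,218), the spare with its open socket (245,280), and the orange look-alike (340,279). I choose the four on the plate, c1 being nearest the mouth; the close crop confirms it. Plan: pinch each puck across the row and slide it to the middle line. c1 to c3 go into the lane and c4 closes the row up behind them.

Call:
play_rows --deltas '[[62, [465, -485, 0], [0, 0, -1.302]], [62, [465, -485, 0], [0, 0, -1.302]], [62, [465, -485, 0], [0, 0, -1.302]], [62, [465, -485, 0], [0, 0, -1.302]], [62, [465, -485, 0], [0, 0, -1.302]], [62, [465, -485, 0], [0, 0, -1.302]], [62, [465, -485, 0], [0, 0, -1.302]], [62, [465, -485, 0], [0, 0, -1.302]]]' --squeeze 20

```text
clock: 1.1
tcp_pos: [0.4436, -0.1448, 0.2007]
orientation: [-2.047, -2.381, -0.001]
contact_force: [0.1, -0.3, -0.3]
grip_width: 0.0622
```

```bash
python3 -c "
from h import *
goto([.502,.0153,.11],8.55)"
```

```text
tcp [ 0.4436 -0.1448  0.2007] clock 1.1 F [ 0.13 -0.3  -0.28] w 0.062164539850234346
delta [149.4  81.8  90.8] turn [-0.0005 -0.0013  0.0014]
```

Call:
play_rows --deltas '[[62, [149.4, 81.8, 60], [0, 0, 0]], [62, [149.4, 81.8, 91], [0, 0, 0]], [62, [149.4, 81.8, 91], [0, 0, 0]], [62, [149.4, 81.8, 125], [0, 0, 0]], [62, [149.4, 81.8, 160], [0, 0, 0]], [62, [149.4, 81.8, 174], [0, 0, 0]], [62, [149.4, 81.8, 174], [0, 0, 0]], [44, [149.4, 81.8, 174], [0, 0, 0]]]'

```text
clock: 2.1
tcp_pos: [0.5029, 0.0153, 0.028]
orientation: [2.049, 2.381, 0.003]
contact_force: [0.1, -0.6, -0.5]
grip_width: 0.0451
```

```bash
cat >> h.py <<'E'
M=np.array([.49517,.08524]);EX=np.array([-.14858,.98889]);NY=np.array([-.98889,-.14858])
def L():
    o=r.get_obs(); v=o['tcp_pos'][:2]-M; f=o['contact_force']; T=R.from_rotvec(o['orientation']).as_matrix()
    print('t',round(o['clock'],2),'loader',(v@EX*1e3).round(1),(v@NY*1e3).round(1),'z',(o['tcp_pos'][2]*1e3).round(1),'Fx,y,z',(f[:2]@EX).round(2),(f[:2]@NY).round(2),f[2].round(2),'w',(o['grip_width']*1e3).round(1),'yaw',np.degrees(np.arctan2(T[1,1],T[0,1])).round(2),'down',T[2,2].round(4))
E
python3 -c "
from h import *
L()"
```

```text
Traceback (most recent call last):
  File "h.py", line 27, in L
    print('t',round(o['clock'],2),'loader',(v@EX*1e3).round(1),(v@NY*1e3).round(1),'z',(o['tcp_pos'][2]*1e3).round(1),'Fx,y,z',(f[:2]@EX).round(2),(f[:2]@NY).round(2),f[2].round(2),'w',(o['grip_width']*1e3).round(1),'yaw',np.degrees(np.arctan2(T[1,1],T[0,1])).round(2),'down',T[2,2].round(4))
                                                                                                                                                                                         ^^^^^^^^^^^^^^^^^^^^^^^^^^^
AttributeError: 'float' object has no attribute 'round'
```

Call:
play_rows --deltas '[[38, [0, 0, 0], [0, 0, 0]], [38, [0, 0, 0], [0, 0, 0]], [38, [10, 1, 0], [0, 0, 0]], [38, [25, 2.7, 0], [0, 0, 0]], [38, [40, 2.7, 0], [0, 0, 0]], [38, [55, 2.7, 0], [0, 0, 0]], [38, [62, 2.7, 0], [0, 0, 0]], [38, [62, 2.7, 0], [0, 0, 0]]]'

```text
clock: 3.1
tcp_pos: [0.4962, 0.0777, 0.0281]
orientation: [2.047, 2.383, 0.003]
contact_force: [0.5, -0.3, 0.8]
grip_width: 0.0381
```

```bash
sed -i "s/(o\['grip_width'\]\*1e3).round(1)/round(o['grip_width']*1e3,1)/" h.py
python3 -c "
from h import *
L()
p,d,c=grab('top')
a=np.clip(p[150:310,130:360].astype(float)*1.8,0,255).astype(np.uint8)
save(cv2.resize(a,None,fx=3.4,fy=3.4,interpolation=cv2.INTER_CUBIC),'t1.png')
p,d,c=grab('scene')
a=np.clip(p[110:310,190:400].astype(float)*1.8,0,255).astype(np.uint8)
save(cv2.resize(a,None,fx=3,fy=3,interpolation=cv2.INTER_CUBIC),'s1.png')
"
```

```text
t 3.1 loader -7.6 0.1 z 28.1 Fx,y,z -0.36 -0.44 0.76 w 38.1 yaw 8.67 down -1.0
```

View pics/s1.png

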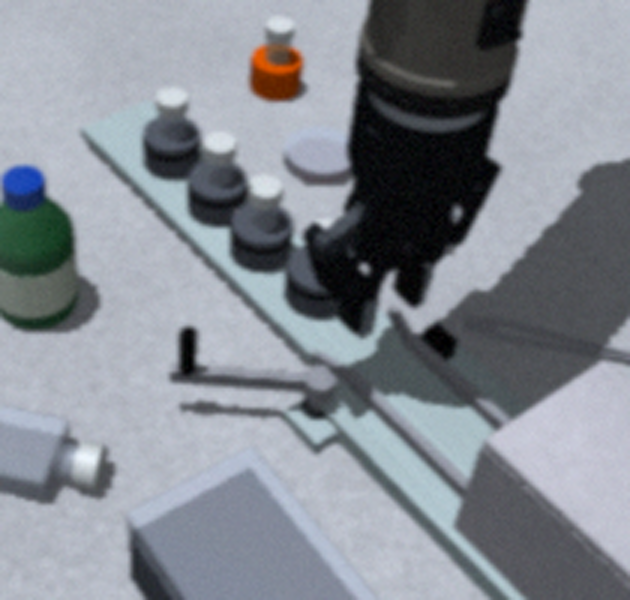

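The picture shows the gripper ahead of c1 (crop ~(320,275)), which stayed roughly where it was. The width of 38 mm confirms that the fingers did not hold it. I'll measure c1 again and the height of the fingertips.

Run:
```python
from meas import *
for n in('top','scene'):
    p,d,c=grab(n)
    for cc,a,m in caps(p,d,c):
        W=ray(c,cc,.08)[0]; v=W[:2]-M; print(n,cc.round(1),a,W.round(4),'loader',(v@EX*1e3).round(1),(v@NY*1e3).round(1))
    if n=='scene':
        X=pts(c,d); m=(p.max(2)<70)&(np.abs(X[...,0]-.495)<.09)&(np.abs(X[...,1]-.08)<.05)&(X[...,2]>.02)&(X[...,2]<.08)
        Q=X[m]; V=Q[:,:2]-M; lx=V@EX*1e3; ly=V@NY*1e3
        for lo,hi in((-60,-15),(-15,15),(15,60)):
            s=(ly>lo)&(ly<hi); 
            if s.sum(): print(lo,hi,s.sum(),'zmin',np.percentile(Q[s,2],[0,5,20]).round(4),'lx',np.percentile(lx[s],[5,50,95]).round(1),'ly',np.percentile(ly[s],[5,95]).round(1))
```

```text
top [312.1 217.1] 94 [ 0.528  -0.1557  0.08  ] loader -243.1 3.3
top [283.4 220.3] 93 [ 0.5209 -0.0944  0.08  ] loader -181.4 1.3
top [257.6 222.9] 97 [ 0.5149 -0.0397  0.08  ] loader -126.4 -1.0
top [231.5 229. ] 99 [0.5018 0.0152 0.08  ] loader -70.3 3.8
scene [246.6 141.7] 49 [ 0.5277 -0.1578  0.08  ] loader -245.2 3.9
scene [262.5 156.8] 55 [ 0.5207 -0.0962  0.08  ] loader -183.2 1.7
scene [278.1 171.5] 63 [ 0.5141 -0.041   0.08  ] loader -127.7 0.1
-60 -15 183 zmin [0.02   0.0208 0.0235] lx [-20.4   1.6  31.8] ly [-55.5 -23.7]
-15 15 63 zmin [0.0201 0.0218 0.0254] lx [-57.2 -53.1 -50. ] ly [-11.7   1.9]
15 60 315 zmin [0.02   0.0211 0.0248] lx [-17.6   9.1  41.8] ly [19.  41.7]
```

View pics/t1.png

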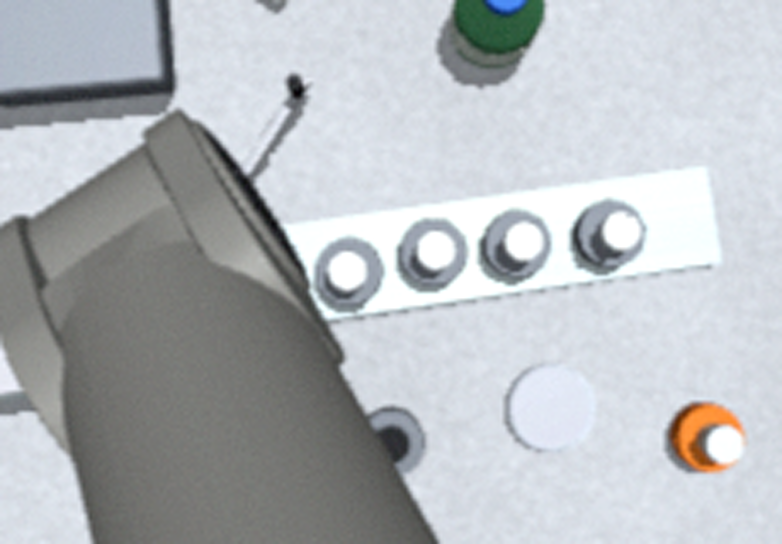

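Run:
```python
from meas import *
p,d,c=grab('scene'); X=pts(c,d); V=X[...,:2]-M; lx=V@EX*1e3; ly=V@NY*1e3; z=X[...,2]*1e3
m=(p.max(2)<40)&(np.abs(lx+7.6)<25)&(np.abs(ly)<60)&(z>18)&(z<110)
for zl in range(18,110,6):
    s=m&(z>=zl)&(z<zl+6)
    if s.sum(): 
        a=s&(ly>0); b=s&(ly<0)
        print(zl,[ (int(k.sum()),np.percentile(lx[k],[0,50,100]).round(0),np.percentile(ly[k],[0,50,100]).round(0)) for k in(a,b) if k.any()])
```

```text
18 [(20, array([-14.,   4.,  17.]), array([23., 24., 28.])), (18, array([-6.,  4., 17.]), array([-60., -30., -29.]))]
24 [(45, array([-20.,   7.,  17.]), array([22., 29., 35.])), (12, array([-8.,  3., 17.]), array([-31., -30., -28.]))]
30 [(34, array([ 3., 10., 17.]), array([32., 39., 45.])), (1, array([9., 9., 9.]), array([-57., -57., -57.]))]
60 [(8, array([-15.,  -5.,  -1.]), array([19., 20., 20.])), (1, array([-2., -2., -2.]), array([-25., -25., -25.]))]
66 [(20, array([-17.,  -7.,   2.]), array([19., 19., 24.])), (11, array([-8., -2.,  2.]), array([-31., -26., -22.]))]
72 [(22, array([-17.,  -4.,   2.]), array([17., 19., 23.])), (23, array([-16.,  -3.,   2.]), array([-34., -29., -23.]))]
78 [(24, array([-18.,  -6.,   2.]), array([17., 19., 24.])), (22, array([-16.,  -4.,   2.]), array([-34., -32., -22.]))]
84 [(26, array([-18.,  -7.,   3.]), array([18., 20., 25.])), (20, array([-9., -2.,  3.]), array([-33., -28., -23.]))]
90 [(21, array([-17.,  -7.,   3.]), array([18., 19., 23.])), (14, array([-5., -2.,  2.]), array([-33., -27., -21.]))]
96 [(36, array([-17.,  -5.,   4.]), array([17., 21., 26.])), (9, array([-2.,  2.,  3.]), array([-34., -28., -21.]))]
102 [(32, array([-17.,  -3.,   5.]), array([19., 22., 44.])), (19, array([-2.,  3.,  5.]), array([-46., -31., -22.]))]
108 [(20, array([-15.,  -1.,   3.]), array([19., 24., 50.])), (14, array([-17.,  -0.,   4.]), array([-50., -31., -22.]))]
```

Run:
```python
from meas import *
c=r.camera_model('scene')
for ly in(22,-22):
  for z in(.028,.035,.045,.06):
    P=np.r_[M-.0076*EX+ly*1e-3*NY,z]; uv=proj(c,P)[0]; print(ly,z,((uv-[190,110])*3).round(0))
q=np.array(r.get_obs()['tcp_pos']);print(q)
```

```text
22 0.028 [398. 330.]
22 0.035 [399. 323.]
22 0.045 [402. 313.]
22 0.06 [405. 298.]
-22 0.028 [348. 360.]
-22 0.035 [349. 353.]
-22 0.045 [351. 343.]
-22 0.06 [354. 327.]
[0.49635761 0.07630556 0.02801751]
```

Run:
```python
from meas import *
p,d,c=grab('scene'); a=np.clip(p[170:250,270:360].astype(float)*4,0,255).astype(np.uint8)
save(cv2.resize(a,None,fx=7,fy=7,interpolation=cv2.INTER_CUBIC),'s2.png')
X=pts(c,d);print((X[205:232:3,298:340:4,2]*1e3).round(0)); print(p[205:232:3,298:340:4].max(2))
```

```text
[[111. 129. 123. 111. 110.  -1.  68.  75.  81.   0.   1.]
 [ 40. 119. 114. 105. 105.  -1.  60.  70.  72.  -0.  -2.]
 [ 31.  26. 105.  90.  90.  -0.   0.  63.  -2.  -1.  -1.]
 [ 23.  74.  83. 595.  80.  -0.  25.   0.   1.  -0.   0.]
 [ 16.  15.  76.  77.  16.  18.  24.  -0.   0.  -0.   0.]
 [ 16.  16.  16.  67.  16.  15.  19.  25.  -0.  32.  32.]
 [ 17.  17.  16.  17.  16.  16.  14.  26.  26.  31.  32.]
 [ 17.  16.  16.  15.  17.  14.  16.  19.  25.  24.  31.]
 [ 27.  16.  17.  16.  14.  17.  17.  15.  20.  26.  18.]]
[[ 16   9   4   4   4 102  14   6  21 106 106]
 [ 17   7   7   9  15 107  75   6  39 107 106]
 [ 24  18   6   9  44 107 103  53  87 106 107]
 [ 23  21   2  17  53  97  55 106 105 106  90]
 [102 102  10  25  78 109  36  95 106  73  46]
 [114 111  81  37  96  63  41  51  78   4  22]
 [112 115 113 107  88  47  49  38  31   1   3]
 [111 113 112 113  78  48  47  40  41  24   2]
 [ 85 108 113  95  51  49  48  48  38  41  20]]
```

View pics/s2.png

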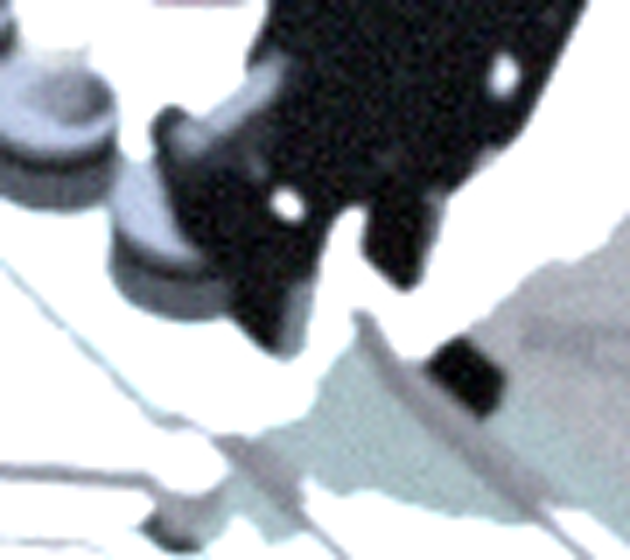

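The picture shows the fingertips well above the rails, at about z = 60 mm while the TCP reads z = 28 mm. So the real tips sit about 30 mm above the reported TCP and the jaws closed over the puck, touching only air. I'll go back over c1 and come down, watching the tip height.

Call:
play_rows --deltas '[[60, [0, 0, 0], [0, 0, 0]], [60, [0, 0, 0], [0, 0, 0]], [60, [-20, -3, 0], [0, 0, 0]], [60, [-45, -3.6, 0], [0, 0, 0]], [60, [-61, -3.6, 0], [0, 0, 0]], [60, [-61, -3.6, 6], [0, 0, 0]], [60, [-61, -3.6, 10], [0, 0, 0]], [60, [-61, -3.6, 10], [0, 0, 0]]]'

```text
clock: 4.4
tcp_pos: [0.5014, 0.0167, 0.0175]
orientation: [-2.047, -2.382, -0.002]
contact_force: [-0.2, -0.0, -0.2]
grip_width: 0.0597
```

```bash
cat >> h.py <<'E'
def tip():
    p,d,c=grab('scene'); X=pts(c,d); V=X[...,:2]-M; lx=V@EX*1e3; ly=V@NY*1e3; z=X[...,2]*1e3
    o=r.get_obs(); t=(o['tcp_pos'][:2]-M)@EX*1e3
    m=(p.max(2)<30)&(lx-t>-20)&(lx-t<14)&(ly<-18)&(ly>-55)&(z>20)&(z<130)
    zz=np.sort(z[m]); print('near finger lowest z',zz[:12].round(0),'ly',np.percentile(ly[m],[5,50,95]).round(0),'lx',np.percentile(lx[m],[5,50,95]).round(0))
E
python3 -c "
from h import *
L();tip()"
```

```text
t 4.4 loader -68.7 4.0 z 17.5 Fx,y,z 0.01 0.19 -0.24 w 59.7 yaw 8.64 down -1.0
near finger lowest z [27. 32. 39. 41. 58. 61. 61. 61. 63. 63. 63. 64.] ly [-53. -33. -23.] lx [-78. -62. -56.]
```

Call:
play_rows --deltas '[[60, [-1.5, 0, 6], [0, 0, 0]], [60, [-1.5, 0, 12], [0, 0, 0]], [60, [-1.5, 0, 16], [0, 0, 0]], [60, [-1.5, 0, 16], [0, 0, 0]]]'

```text
clock: 4.95
tcp_pos: [0.5015, 0.0151, 0.0013]
orientation: [-2.047, -2.382, -0.002]
contact_force: [-0.8, 0.3, -0.4]
grip_width: 0.0599
```

```bash
python3 -c "
from h import *
L();tip()"
```

```text
t 4.95 loader -70.3 4.1 z 1.3 Fx,y,z 0.4 0.74 -0.38 w 59.9 yaw 8.63 down -1.0
near finger lowest z [40. 44. 45. 45. 46. 48. 49. 49. 50. 50. 51. 51.] ly [-54. -33. -21.] lx [-79. -62. -57.]
```

Call:
play_rows --deltas '[[50, [0, 0, 4], [0, 0, 0]], [40, [0, 0, 5], [0, 0, 0]], [40, [0, 0, 5], [0, 0, 0]], [40, [0, 0, 5], [0, 0, 0]]]'

```text
clock: 5.5
tcp_pos: [0.5018, 0.0151, -0.0031]
orientation: [-2.048, -2.382, -0.002]
contact_force: [-1.5, -0.5, 5.3]
grip_width: 0.043
```

```bash
python3 -c "
from h import *
L();tip()"
```

```text
t 5.5 loader -70.3 3.8 z -3.1 Fx,y,z -0.28 1.58 5.31 w 43.0 yaw 8.63 down -1.0
near finger lowest z [32. 33. 34. 39. 41. 41. 42. 42. 42. 42. 43. 43.] ly [-53. -29. -19.] lx [-79. -62. -58.]
```

Call:
play_rows --deltas '[[40, [0, 0, -0.7], [0, 0, 0]], [40, [8, 1, -0.7], [0, 0, 0]], [40, [22, 2.8, -0.7], [0, 0, 0]], [40, [36, 3.8, -0.7], [0, 0, 0]], [40, [42, 3.8, -0.7], [0, 0, 0]], [40, [42, 3.8, -0.7], [0, 0, 0]]]'

```text
clock: 6.3
tcp_pos: [0.4991, 0.058, -0.0024]
orientation: [-2.046, -2.383, -0.002]
contact_force: [-0.1, -0.1, -2.0]
grip_width: 0.0431
```

```bash
cat >> meas.py <<'E'
def where():
    for n in('top','scene'):
        p,d,c=grab(n)
        for cc,a,m in caps(p,d,c):
            v=ray(c,cc,.08)[0][:2]-M; print(n,a,'z',m[2].round(3),'loader',(v@EX*1e3).round(1),(v@NY*1e3).round(1))
E
python3 -c "
from meas import *
L();where()"
```

```text
t 6.3 loader -27.5 0.2 z -2.4 Fx,y,z -0.05 0.14 -2.02 w 43.1 yaw 8.72 down -1.0
top 93 z 0.08 loader -243.2 3.2
top 94 z 0.08 loader -181.4 1.2
top 94 z 0.08 loader -126.4 -0.9
scene 48 z 0.08 loader -245.4 3.9
scene 56 z 0.08 loader -183.2 1.7
scene 64 z 0.08 loader -127.5 0.1
```

Call:
play_rows --deltas '[[40, [10, 0.2, 0.4], [0, 0, 0]], [40, [22, 0.2, 0.4], [0, 0, 0]], [40, [34, 0.2, 0.4], [0, 0, 0]], [40, [40, 0.2, 0.4], [0, 0, 0]], [40, [40, 0.2, 0.4], [0, 0, 0]]]'

```text
clock: 7.02
tcp_pos: [0.4933, 0.0972, -0.0028]
orientation: [-2.046, -2.383, -0.002]
contact_force: [0.4, 0.2, -0.6]
grip_width: 0.0434
```

```bash
python3 -c "
from meas import *
L()"
```

```text
t 7.03 loader 12.1 0.1 z -2.8 Fx,y,z 0.18 -0.45 -0.6 w 43.4 yaw 8.7 down -1.0
```

Call:
play_rows --deltas '[[40, [14, 0.1, 0], [0, 0, 0]], [40, [30, 0.1, 0], [0, 0, 0]], [40, [43, 0.1, 0], [0, 0, 0]], [40, [48, 0.1, 0], [0, 0, 0]], [40, [48, 0.1, 0], [0, 0, 0]], [60, [48, 0.1, 0], [0, 0, 0]], [60, [48, 0.1, 0], [0, 0, 0]], [60, [48, 0.1, -30], [0, 0, 0]]]'

```text
clock: 8.02
tcp_pos: [0.4846, 0.1436, 0.0261]
orientation: [-2.046, -2.381, 0.004]
contact_force: [0.1, 0.2, 0.5]
grip_width: 0.0598
```

```bash
python3 -c "
from meas import *
L()
goto(np.r_[M-.1265*EX-.0004*NY,.07],8.55)"
```

```text
t 8.03 loader 59.3 1.8 z 26.1 Fx,y,z 0.22 -0.11 0.49 w 59.8 yaw 8.67 down -1.0
tcp [0.4846 0.1436 0.0261] clock 8.025 F [0.07 0.23 0.49] w 0.0597998535303059
delta [-185.8    1.6  -43.9] turn [-0.0036 -0.0001  0.0021]
```

Call:
play_rows --deltas '[[60, [-60, 1.8, 0], [0, 0, 0]], [60, [-120, 2, 0], [0, 0, 0]], [60, [-175, 2, 0], [0, 0, 0]], [60, [-186, 2, 2], [0, 0, 0]], [60, [-186, 2, 16], [0, 0, 0]], [60, [-186, 2, 26], [0, 0, 0]], [60, [-186, 2, 29], [0, 0, 0]], [48, [-186, 2, 29], [0, 0, 0]]]'

```text
clock: 9.02
tcp_pos: [0.5142, -0.0387, -0.0033]
orientation: [-2.043, -2.383, 0.004]
contact_force: [-0.4, 0.6, -0.1]
grip_width: 0.0484
```

```bash
python3 -c "
from meas import *
L()
where()"
```

```text
t 9.03 loader -125.4 -0.4 z -3.3 Fx,y,z 0.62 0.29 -0.1 w 48.4 yaw 8.79 down -1.0
top 82 z 0.08 loader -244.4 2.9
scene 47 z 0.08 loader -245.4 4.1
```

Call:
play_rows --deltas '[[40, [0, 0, 0], [0, 0, 0]], [40, [0, 0, 0], [0, 0, 0]], [40, [0, 0, -0.4], [0, 0, 0]], [40, [10, 0, -0.4], [0, 0, 0]], [40, [28, 0, -0.4], [0, 0, 0]], [40, [48, 0, -0.4], [0, 0, 0]], [40, [70, 0, -0.4], [0, 0, 0]], [40, [90, 0, -0.4], [0, 0, 0]]]'

```text
clock: 10.12
tcp_pos: [0.5004, 0.0521, -0.0023]
orientation: [-2.042, -2.384, 0.003]
contact_force: [0.2, -0.2, -1.7]
grip_width: 0.0434
```

```bash
python3 -c "
from meas import *
L()"
```

```text
t 10.12 loader -33.5 -0.3 z -2.3 Fx,y,z -0.22 -0.2 -1.68 w 43.4 yaw 8.83 down -1.0
```

Call:
play_rows --deltas '[[40, [14, -0.3, 0.4], [0, 0, 0]], [40, [28, -0.3, 0.4], [0, 0, 0]], [40, [40, -0.3, 0.4], [0, 0, 0]], [40, [50, -0.3, 0.4], [0, 0, 0]], [40, [60, -0.3, 0.4], [0, 0, 0]], [40, [70, -0.3, 0.4], [0, 0, 0]], [40, [80, -0.3, 0.4], [0, 0, 0]], [40, [84, -0.3, 0.4], [0, 0, 0]]]'

```text
clock: 11.12
tcp_pos: [0.4872, 0.136, -0.0026]
orientation: [-2.041, -2.385, 0.002]
contact_force: [0.9, -1.2, 4.3]
grip_width: 0.0432
```

```bash
python3 -c "
from meas import *
L()"
```

```text
t 11.12 loader 51.4 0.4 z -2.6 Fx,y,z -1.31 -0.67 4.27 w 43.2 yaw 8.88 down -1.0
```

Call:
play_rows --deltas '[[60, [0, 0, -0.5], [0, 0, 0]], [60, [0, 0, -0.5], [0, 0, 0]], [60, [0, 0, -30], [0, 0, 0.005]], [60, [-60, -1, -30], [0, 0, 0.005]], [60, [-120, -1, -30], [0, 0, 0.005]], [60, [-180, -1, -30], [0, 0, 0.005]], [60, [-225, -1, -30], [0, 0, 0.005]], [60, [-233, -1, -30], [0, 0, 0.005]]]'

```text
clock: 12.12
tcp_pos: [0.5218, -0.0991, 0.0267]
orientation: [-2.055, -2.373, 0.005]
contact_force: [0.3, -0.2, -0.5]
grip_width: 0.0598
```

```bash
python3 -c "
from meas import *
L();where()"
```

```text
t 12.12 loader -186.3 1.0 z 26.7 Fx,y,z -0.23 -0.25 -0.54 w 59.8 yaw 8.2 down -1.0
```

Call:
play_rows --deltas '[[60, [4, -0.3, 8], [0, 0, -0.005]], [60, [4, -0.3, 20], [0, 0, -0.005]], [60, [4, -0.3, 29], [0, 0, -0.005]], [50, [4, -0.3, 29.5], [0, 0, -0.005]], [40, [4, -0.3, 29.5], [0, 0, -0.005]], [40, [4, -0.3, 29.5], [0, 0, -0.005]], [40, [4, -0.3, 29], [0, 0, -0.005]], [40, [4, -0.3, 29], [0, 0, -0.005]]]'

```text
clock: 13.22
tcp_pos: [0.521, -0.0917, -0.0019]
orientation: [-2.044, -2.382, 0.003]
contact_force: [0.3, -0.2, -1.3]
grip_width: 0.043
```

```bash
python3 -c "
from meas import *
L();where()"
```

```text
t 13.22 loader -178.8 0.7 z -1.9 Fx,y,z -0.26 -0.22 -1.28 w 43.0 yaw 8.73 down -1.0
```

Call:
play_rows --deltas '[[40, [10, 0.3, 0.2], [0, 0, 0]], [40, [28, 0.7, 0.2], [0, 0, 0]], [40, [50, 0.7, 0.2], [0, 0, 0]], [40, [72, 0.7, 0.2], [0, 0, 0]], [40, [94, 0.7, 0.2], [0, 0, 0]], [40, [116, 0.7, 0.2], [0, 0, 0]], [40, [136, 0.7, 0.2], [0, 0, 0]], [40, [150, 0.7, 0.2], [0, 0, 0]]]'

```text
clock: 14.32
tcp_pos: [0.4983, 0.0592, -0.0019]
orientation: [-2.041, -2.384, 0.002]
contact_force: [1.0, 0.4, -1.1]
grip_width: 0.0433
```

```bash
python3 -c "
from meas import *
L()"
```

```text
t 14.32 loader -26.2 0.8 z -1.9 Fx,y,z 0.25 -1.08 -1.12 w 43.3 yaw 8.87 down -1.0
```

Call:
play_rows --deltas '[[40, [10, 0.7, 0.3], [0, 0, 0]], [40, [20, 0.7, 0.3], [0, 0, 0]], [40, [28, 0.7, 0.3], [0, 0, 0]], [40, [34, 0.7, 0.3], [0, 0, 0]], [40, [38, 0.7, 0.3], [0, 0, 0]], [40, [38, 0.7, 0.3], [0, 0, 0]]]'

```text
clock: 15.08
tcp_pos: [0.4931, 0.0969, -0.0022]
orientation: [-2.041, -2.384, 0.002]
contact_force: [1.2, 0.3, -0.9]
grip_width: 0.0434
```

```bash
python3 -c "
from meas import *
L()"
```

```text
t 15.07 loader 11.8 0.3 z -2.2 Fx,y,z 0.14 -1.24 -0.87 w 43.4 yaw 8.88 down -1.0
```

Release and return to c4 (about x -243, y 3.4).

Call:
play_rows --deltas '[[60, [0, 0, 0], [0, 0, 0]], [60, [0, 0, 0], [0, 0, 0]], [60, [0, 0, -30], [0, 0, 0.003]], [60, [-60, -1, -30], [0, 0, 0.003]], [60, [-120, -3, -30], [0, 0, 0.003]], [60, [-180, -3, -30], [0, 0, 0.003]], [60, [-235, -3, -30], [0, 0, 0.003]], [60, [-252, -3, -30], [0, 0, 0.003]]]'

```text
clock: 16.08
tcp_pos: [0.5289, -0.1576, 0.0273]
orientation: [-2.053, -2.375, 0.004]
contact_force: [0.5, 0.5, 0.3]
grip_width: 0.0602
```

```bash
python3 -c "
from meas import *
L();where()"
```

```text
t 16.07 loader -245.2 2.7 z 27.3 Fx,y,z 0.4 -0.6 0.31 w 60.2 yaw 8.33 down -1.0
```

Call:
play_rows --deltas '[[60, [0, -0.5, 8], [0, 0, -0.003]], [60, [0, -0.5, 20], [0, 0, -0.003]], [60, [0, -0.5, 29], [0, 0, -0.003]], [50, [0, -0.5, 29.8], [0, 0, -0.003]], [40, [0, -0.5, 29.8], [0, 0, -0.003]], [40, [0, -0.5, 29.8], [0, 0, -0.003]], [40, [0, -0.5, 29.8], [0, 0, -0.003]]]'

```text
clock: 17.05
tcp_pos: [0.5285, -0.1551, -0.0024]
orientation: [-2.046, -2.38, 0.003]
contact_force: [-0.2, -0.1, -0.9]
grip_width: 0.0434
```

Run:
```python
from meas import *
L()
p,d,c=grab('scene')
a=np.clip(p[90:290,210:420].astype(float)*2,0,255).astype(np.uint8)
save(cv2.resize(a,None,fx=3,fy=3,interpolation=cv2.INTER_CUBIC),'s3.png')
X=pts(c,d); m=((X[...,2]>.07)&(X[...,2]<.092)&(p.min(2)>85)).astype(np.uint8)
for n in('scene','top'):
    p,d,c=grab(n);X=pts(c,d); m=((X[...,2]>.07)&(X[...,2]<.088)&(p.min(2)>60)).astype(np.uint8)
    k,l,s,cc=cv2.connectedComponentsWithStats(m)
    for i in range(1,k):
        if s[i,4]>15:
            v=ray(c,cc[i],.08)[0][:2]-M; x,y=v@EX*1e3,v@NY*1e3
            if abs(y)<40: print(n,s[i,4],x.round(1),y.round(1))
```

```text
t 17.05 loader -242.6 2.8 z -2.4 Fx,y,z -0.12 0.19 -0.88 w 43.4 yaw 8.63 down -1.0
scene 105 7.4 -1.4
scene 112 51.9 -0.7
scene 122 95.1 -0.6
top 103 7.8 -0.2
top 103 52.2 -0.1
top 114 95.7 0.3
```

View pics/s3.png

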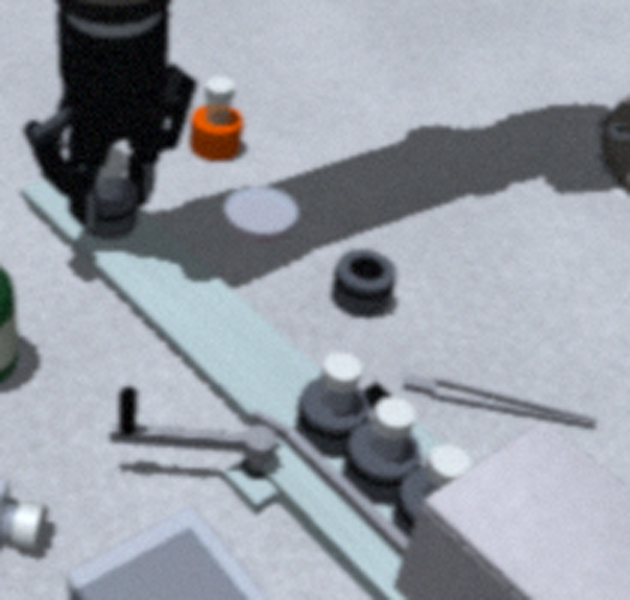

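The picture shows c1 to c3 in a touching row in the lane (vials at about (447,462), (395,413), (342,372)) and c4 in the jaws at (113,195). The gate and bystanders are as they were. Next I slide c4 up along the middle.

Call:
play_rows --deltas '[[40, [10, 0.5, 0.2], [0, 0, 0]], [40, [28, 2, 0.2], [0, 0, 0]], [40, [50, 2.8, 0.2], [0, 0, 0]], [40, [72, 2.8, 0.2], [0, 0, 0]], [40, [94, 2.8, 0.2], [0, 0, 0]], [40, [116, 2.8, 0.2], [0, 0, 0]], [40, [138, 2.8, 0.2], [0, 0, 0]], [40, [160, 2.8, 0.2], [0, 0, 0]]]'

```text
clock: 18.2
tcp_pos: [0.5066, 0.0059, -0.0024]
orientation: [-2.044, -2.381, 0.002]
contact_force: [-0.5, 0.1, -1.0]
grip_width: 0.0432
```

```bash
python3 -c "
from meas import *
L()"
```

```text
t 18.2 loader -80.1 0.5 z -2.4 Fx,y,z 0.14 0.46 -0.99 w 43.2 yaw 8.73 down -1.0
```

Call:
play_rows --deltas '[[40, [14, 0.4, 0.2], [0, 0, 0]], [40, [26, 0.4, 0.2], [0, 0, 0]], [40, [35, 0.4, 0.2], [0, 0, 0]], [40, [41, 0.4, 0.2], [0, 0, 0]], [40, [44, 0.4, 0.2], [0, 0, 0]], [40, [45, 0.4, 0.2], [0, 0, 0]], [40, [45, 0.4, 0.2], [0, 0, 0]], [40, [45, 0.4, 0.2], [0, 0, 0]]]'

```text
clock: 19.2
tcp_pos: [0.5003, 0.0501, -0.0025]
orientation: [-2.045, -2.381, 0.002]
contact_force: [-0.4, 0.0, -1.0]
grip_width: 0.043
```

```bash
cat >> meas.py <<'E'
def row():
  for n in('scene','top'):
    p,d,c=grab(n);X=pts(c,d); m=((X[...,2]>.07)&(X[...,2]<.088)&(p.min(2)>60)).astype(np.uint8)
    k,l,s,cc=cv2.connectedComponentsWithStats(m)
    for i in range(1,k):
        if s[i,4]>15:
            v=ray(c,cc[i],.08)[0][:2]-M; x,y=v@EX*1e3,v@NY*1e3
            if abs(y)<40: print(n,s[i,4],x.round(1),y.round(1))
E
python3 -c "
from meas import *
L();row()"
```

```text
t 19.2 loader -35.5 0.2 z -2.5 Fx,y,z 0.09 0.36 -0.95 w 43.0 yaw 8.69 down -1.0
scene 47 12.4 -5.0
scene 111 52.1 -0.6
scene 124 95.2 -0.8
top 107 96.4 0.2
```

Call:
play_rows --deltas '[[40, [1, 0.2, 0.2], [0, 0, 0]], [40, [2, 0.2, 0.2], [0, 0, 0]], [40, [2.5, 0.2, 0.2], [0, 0, 0]], [40, [2.5, 0.2, 0.2], [0, 0, 0]]]'

```text
clock: 19.8
tcp_pos: [0.5, 0.0526, -0.0027]
orientation: [-2.044, -2.381, 0.002]
contact_force: [0.7, -0.9, -1.5]
grip_width: 0.0432
```

```bash
python3 -c "
from meas import *
L();row()"
```

```text
t 19.8 loader -33.0 0.1 z -2.7 Fx,y,z -0.97 -0.54 -1.46 w 43.2 yaw 8.7 down -1.0
scene 38 14.0 -5.2
scene 114 52.6 -0.7
scene 123 95.5 -0.7
top 94 97.9 0.5
```

The row moved as one (c1 went from 95.7 to 97.9, force about 1 N). Now the row goes into the lane.

Call:
play_rows --deltas '[[40, [6, 0.1, 0], [0, 0, 0]], [40, [14, 0.1, 0], [0, 0, 0]], [40, [23, 0.1, 0], [0, 0, 0]], [40, [32, 0.1, 0], [0, 0, 0]], [40, [41, 0.1, 0], [0, 0, 0]], [40, [49, 0.1, 0], [0, 0, 0]], [40, [55, 0.1, 0], [0, 0, 0]], [40, [58, 0.1, 0], [0, 0, 0]]]'

```text
clock: 20.9
tcp_pos: [0.4913, 0.1104, -0.0026]
orientation: [-2.044, -2.382, 0.002]
contact_force: [-0.0, -0.8, -0.7]
grip_width: 0.0433
```

```bash
python3 -c "
from meas import *
L();row()"
```

```text
t 20.9 loader 25.5 0.1 z -2.6 Fx,y,z -0.81 0.15 -0.73 w 43.3 yaw 8.73 down -1.0
scene 43 72.0 -5.7
scene 30 102.5 -0.2
```

Call:
play_rows --deltas '[[40, [2, 0, 0], [0, 0, 0]], [40, [4, 0, 0], [0, 0, 0]], [40, [6, 0, 0], [0, 0, 0]], [40, [6, 0, 0], [0, 0, 0]]]'

```text
clock: 21.5
tcp_pos: [0.4904, 0.1167, -0.0026]
orientation: [-2.043, -2.382, 0.001]
contact_force: [-0.2, 0.7, -0.9]
grip_width: 0.0428
```

Call:
play_rows --deltas '[[40, [1.5, 0, 0], [0, 0, 0]], [40, [3, 0, 0], [0, 0, 0]], [40, [3.5, 0, 0], [0, 0, 0]], [40, [3.5, 0, 0], [0, 0, 0]]]'

```text
clock: 22.0
tcp_pos: [0.4899, 0.1203, -0.0026]
orientation: [-2.043, -2.382, 0.001]
contact_force: [-1.0, -0.3, -1.7]
grip_width: 0.0432
```

Call:
play_rows --deltas '[[40, [1.5, 0, 0], [0, 0, 0]], [40, [3, 0, 0], [0, 0, 0]], [40, [3.5, 0, 0], [0, 0, 0]], [40, [3.5, 0, 0], [0, 0, 0]]]'

```text
clock: 22.5
tcp_pos: [0.4893, 0.1239, -0.0025]
orientation: [-2.043, -2.382, 0.001]
contact_force: [-0.3, -0.8, -1.3]
grip_width: 0.0431
```

Call:
play_rows --deltas '[[40, [1.5, 0, 0], [0, 0, 0]], [40, [3, 0, 0], [0, 0, 0]], [40, [3, 0, 0], [0, 0, 0]], [40, [3, 0, 0], [0, 0, 0]]]'

```text
clock: 23.0
tcp_pos: [0.4889, 0.1272, -0.0025]
orientation: [-2.043, -2.382, 0.0]
contact_force: [-0.4, 0.3, -1.1]
grip_width: 0.0429
```

Call:
play_rows --deltas '[[40, [1.5, 0, 0], [0, 0, 0]], [40, [3, 0, 0], [0, 0, 0]], [40, [3, 0, 0], [0, 0, 0]], [40, [3, 0, 0], [0, 0, 0]]]'

```text
clock: 23.5
tcp_pos: [0.4884, 0.1303, -0.0025]
orientation: [-2.042, -2.382, 0.0]
contact_force: [-0.3, 0.8, -0.7]
grip_width: 0.0431
```

Call:
play_rows --deltas '[[40, [1.5, 0, 0], [0, 0, 0]], [40, [3, 0, 0], [0, 0, 0]], [40, [3, 0, 0], [0, 0, 0]], [40, [3, 0, 0], [0, 0, 0]]]'

```text
clock: 24.0
tcp_pos: [0.4879, 0.1336, -0.0025]
orientation: [-2.042, -2.382, -0.0]
contact_force: [-0.1, 0.3, -1.5]
grip_width: 0.043
```

```bash
python3 -c "
from meas import *
L();row();L();L()"
```

```text
t 24.0 loader 48.9 -0.0 z -2.5 Fx,y,z 0.34 0.07 -1.54 w 43.0 yaw 8.79 down -1.0
scene 50 95.5 -4.9
t 24.1 loader 48.8 -0.0 z -2.5 Fx,y,z 0.35 -0.93 -1.93 w 43.1 yaw 8.79 down -1.0
t 24.1 loader 48.8 -0.0 z -2.5 Fx,y,z 0.35 -0.93 -1.93 w 43.1 yaw 8.79 down -1.0
```

Call:
play_rows --deltas '[[40, [1.5, 0, 0], [0, 0, 0]], [40, [3, 0, 0], [0, 0, 0]], [40, [3, 0, 0], [0, 0, 0]], [40, [3, 0, 0], [0, 0, 0]]]'

```text
clock: 24.6
tcp_pos: [0.4875, 0.1367, -0.0024]
orientation: [-2.042, -2.382, -0.001]
contact_force: [0.4, 0.0, -1.1]
grip_width: 0.0429
```

Call:
play_rows --deltas '[[40, [1.5, 0, 0], [0, 0, 0]], [40, [3, 0, 0], [0, 0, 0]], [40, [3, 0, 0], [0, 0, 0]], [40, [3, 0, 0], [0, 0, 0]]]'

```text
clock: 25.1
tcp_pos: [0.487, 0.1399, -0.0024]
orientation: [-2.041, -2.382, -0.001]
contact_force: [0.2, -0.7, -1.2]
grip_width: 0.0434
```

Call:
play_rows --deltas '[[40, [1, 0, 0], [0, 0, 0]], [40, [2, 0, 0], [0, 0, 0]], [40, [2, 0, 0], [0, 0, 0]]]'

```text
clock: 25.48
tcp_pos: [0.4867, 0.1417, -0.0024]
orientation: [-2.042, -2.382, -0.001]
contact_force: [-0.2, -1.5, -1.2]
grip_width: 0.0429
```

Call:
play_rows --deltas '[[40, [1, 0, 0], [0, 0, 0]], [40, [2, 0, 0], [0, 0, 0]], [40, [2, 0, 0], [0, 0, 0]]]'

```text
clock: 25.85
tcp_pos: [0.4864, 0.1429, -0.0024]
orientation: [-2.043, -2.382, 0.001]
contact_force: [0.5, -4.6, -0.1]
grip_width: 0.0432
```

Call:
play_rows --deltas '[[40, [1.5, 0, 0], [0, 0, 0]], [40, [2, 0, 0], [0, 0, 0]], [40, [2, 0, 0], [0, 0, 0]]]'

```text
clock: 26.22
tcp_pos: [0.4862, 0.1437, -0.0025]
orientation: [-2.044, -2.382, 0.003]
contact_force: [0.2, -6.0, 0.0]
grip_width: 0.0433
```

Call:
play_rows --deltas '[[40, [2.5, 0, 0], [0, 0, 0]], [40, [3, 0, 0], [0, 0, 0]], [40, [3, 0, 0], [0, 0, 0]], [40, [3, 0, 0], [0, 0, 0]]]'

```text
clock: 26.72
tcp_pos: [0.4858, 0.1445, -0.0026]
orientation: [-2.047, -2.381, 0.006]
contact_force: [1.5, -8.3, -0.3]
grip_width: 0.0429
```

Call:
play_rows --deltas '[[40, [3.4, 0, 0], [0, 0, 0]], [40, [3.4, 0, 0], [0, 0, 0]], [40, [3.4, 0, 0], [0, 0, 0]], [40, [3.4, 0, 0], [0, 0, 0]], [40, [3.4, 0, 0], [0, 0, 0]]]'

```text
clock: 27.35
tcp_pos: [0.4854, 0.1452, -0.0028]
orientation: [-2.05, -2.38, 0.011]
contact_force: [2.0, -9.5, 0.4]
grip_width: 0.0429
```

```bash
python3 -c "
from meas import *
L();row()"
```

```text
t 27.35 loader 60.8 0.7 z -2.8 Fx,y,z -9.69 -0.54 0.42 w 42.9 yaw 8.52 down -1.0
```

Home: about 8.5 N on the stop after allowing for sliding friction, held for over half a second. I'll ease off, release and lift.

Call:
play_rows --deltas '[[40, [1.5, 0, 0], [0, 0, 0]], [40, [0.2, 0, 0], [0, 0, 0]], [40, [-1, 0, 0], [0, 0, 0]], [40, [-1, 0, 0], [0, 0, 0]]]'

```text
clock: 27.95
tcp_pos: [0.4855, 0.1433, -0.0029]
orientation: [2.051, 2.379, -0.013]
contact_force: [0.9, -6.1, -0.4]
grip_width: 0.0431
```

Call:
play_rows --deltas '[[40, [-0.5, 0, 0], [0, 0, 0]], [40, [-1, 0, 0], [0, 0, 0]], [40, [-1, 0, 0], [0, 0, 0]]]'

```text
clock: 28.32
tcp_pos: [0.4856, 0.1425, -0.0029]
orientation: [2.051, 2.38, -0.012]
contact_force: [2.0, -3.3, -1.1]
grip_width: 0.0432
```

Call:
play_rows --deltas '[[46, [-0.3, 0, 0], [0, 0, 0]], [52, [-0.3, 0, 0], [0, 0, 0]], [60, [-0.3, 0, 0], [0, 0, 0]], [60, [-0.3, 0, -10], [0, 0, 0]], [60, [-0.3, 0, -40], [0, 0, 0]], [60, [-0.3, 0, -80], [0, 0, 0]], [60, [-30, 0, -100], [0, 0, 0]], [60, [-60, 0, -100], [0, 0, 0]]]'

```text
clock: 29.32
tcp_pos: [0.4966, 0.084, 0.1]
orientation: [2.048, 2.379, -0.007]
contact_force: [-0.4, -0.1, -0.3]
grip_width: 0.0598
```

```bash
python3 -c "
from meas import *
L();row()
pv=M-.055*NY
P=pv+.083*(-np.sin(2.42)*EX+np.cos(2.42)*NY); print(P)
goto(np.r_[P,.098],8.55)
"
```

```text
t 29.32 loader -1.5 -1.3 z 100.0 Fx,y,z -0.05 0.37 -0.33 w 59.8 yaw 8.56 down -1.0
scene 101 54.7 -1.1
scene 114 96.3 0.1
[0.61932567 0.04845121]
tcp [0.4957 0.0801 0.0984] clock 29.425 F [ 0.47 -0.96 -0.36] w 0.0599356510278962
delta [-4.890e+01  1.178e+02  1.000e-01] turn [-0.0048  0.0072 -0.0061]
```

Call:
play_rows --deltas '[[40, [-25, 60, 0], [0, 0, 0]], [40, [-49, 117, 0], [-0.0048, 0.0072, -0.006]], [40, [-49, 117.8, 0], [-0.0048, 0.0072, -0.006]], [40, [-49, 117.8, 30], [-0.0048, 0.0072, -0.006]], [40, [-49, 117.8, 60], [-0.0048, 0.0072, -0.006]], [40, [-49, 117.8, 76], [-0.0048, 0.0072, -0.006]], [40, [-49, 117.8, 76], [-0.0048, 0.0072, -0.006]]]'

```text
clock: 30.3
tcp_pos: [0.6179, 0.0482, 0.0214]
orientation: [-2.048, -2.38, 0.002]
contact_force: [-0.0, 0.3, 0.4]
grip_width: 0.04
```

Run:
```python
from meas import *
L()
p,d,c=grab('scene')
a=np.clip(p[150:310,190:400].astype(float)*2.2,0,255).astype(np.uint8)
save(cv2.resize(a,None,fx=3.6,fy=3.6,interpolation=cv2.INTER_CUBIC),'s4.png')
```

```text
t 30.3 loader -54.8 -115.9 z 21.4 Fx,y,z 0.27 -0.0 0.35 w 40.0 yaw 8.58 down -1.0
```

View pics/s4.png

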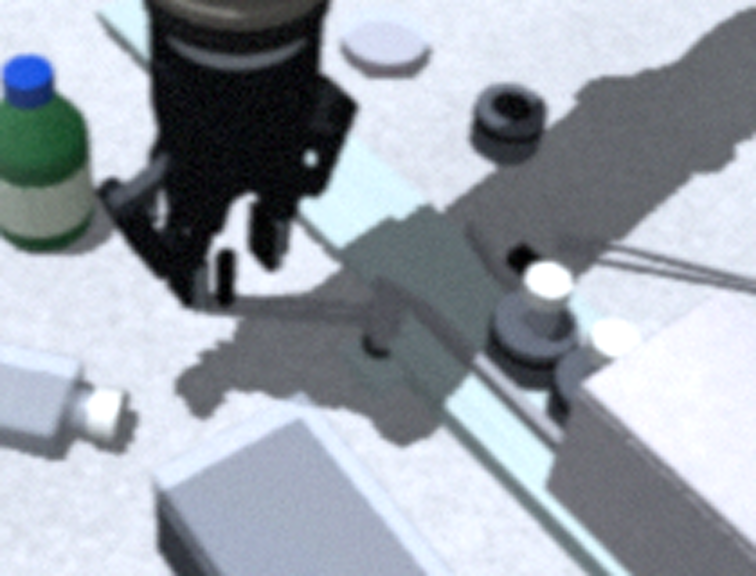

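The picture shows the pin (226,275) between the jaws, and c4 and c3 in the lane. Next I close on the pin.

Call:
play_rows --deltas '[[20, [0, 0, 0], [0, 0, 0]], [5, [0, 0, 0], [0, 0, 0]], [5, [0, 0, 0], [0, 0, 0]], [5, [0, 0, 0], [0, 0, 0]], [5, [0, 0, 0], [0, 0, 0]]]'

```text
clock: 30.98
tcp_pos: [0.6201, 0.0486, 0.0237]
orientation: [2.048, 2.38, 0.003]
contact_force: [0.4, -0.1, 6.0]
grip_width: 0.0101
```

Run:
```python
from meas import *
L(); row()
o=r.get_obs(); v=(o['tcp_pos'][:2]-M)*1e3; x,y=v@EX,v@NY; a0=np.arctan2(-x,y+55); print('a0',a0,np.hypot(x,y+55))
for a in np.r_[np.arange(a0,0,-.2),0,-.03]:
    X,Y=-83*np.sin(a),-55+83*np.cos(a); print(round(a,2),'tool dx,dy',round(X-x,1),round(-(Y-y),1))
```

```text
t 30.98 loader -54.8 -118.1 z 23.7 Fx,y,z -0.13 -0.34 6.0 w 10.1 yaw 8.57 down -1.0
scene 122 54.2 -0.6
scene 121 96.4 -0.6
top 106 53.4 0.8
top 110 97.3 0.9
a0 2.425292475600518 83.58567070355471
2.43 tool dx,dy 0.4 -0.4
2.23 tool dx,dy -11.0 -12.5
2.03 tool dx,dy -19.7 -26.6
1.83 tool dx,dy -25.4 -42.1
1.63 tool dx,dy -28.0 -58.5
1.43 tool dx,dy -27.2 -75.1
1.23 tool dx,dy -23.2 -91.2
1.03 tool dx,dy -16.1 -106.1
0.83 tool dx,dy -6.1 -119.3
0.63 tool dx,dy 6.3 -130.3
0.43 tool dx,dy 20.6 -138.6
0.23 tool dx,dy 36.3 -143.9
0.03 tool dx,dy 52.8 -146.0
0.0 tool dx,dy 54.9 -146.0
-0.03 tool dx,dy 57.4 -146.0
```

Call:
play_rows --deltas '[[5, [0, 0, -1.5], [0, 0, 0]], [5, [-11, -12.5, -1.5], [0, 0, 0]], [5, [-19.7, -26.6, -1.5], [0, 0, 0]], [5, [-25.4, -42, -1.5], [0, 0, 0]], [5, [-28, -58.5, -1.5], [0, 0, 0]], [5, [-27.2, -75, -1.5], [0, 0, 0]], [5, [-23.2, -91, -1.5], [0, 0, 0]], [5, [-23.2, -91, -1.5], [0, 0, 0]]]'

```text
clock: 32.08
tcp_pos: [0.5314, 0.0103, 0.0246]
orientation: [2.05, 2.38, -0.003]
contact_force: [-1.4, -5.3, -2.9]
grip_width: 0.0098
```

```bash
cat > g.py <<'E'
from meas import *
L()
o=r.get_obs(); v=(o['tcp_pos'][:2]-M)*1e3; x,y=v@EX,v@NY; a0=np.arctan2(-x,y+55); print('a0',a0,np.hypot(x,y+55))
for a in np.r_[np.arange(a0,0,-.2),0,-.03,-.06]:
    X,Y=-83*np.sin(a),-55+83*np.cos(a); print(round(a,2),'tool dx,dy',round(X-x,1),round(-(Y-y),1))
E
python3 g.py
```

```text
t 32.08 loader -79.5 -24.7 z 24.6 Fx,y,z -5.08 2.15 -2.88 w 9.8 yaw 8.53 down -1.0
a0 1.2060199231626048 85.06980333196948
1.21 tool dx,dy 1.9 0.7
1.01 tool dx,dy 9.4 -14.1
0.81 tool dx,dy 19.6 -27.1
0.61 tool dx,dy 32.2 -37.9
0.41 tool dx,dy 46.7 -45.9
0.21 tool dx,dy 62.5 -50.9
0.01 tool dx,dy 79.0 -52.7
0.0 tool dx,dy 79.5 -52.7
-0.03 tool dx,dy 82.0 -52.6
-0.06 tool dx,dy 84.4 -52.5
```

Call:
play_rows --deltas '[[5, [9.4, -14.1, 0], [0, 0, 0]], [5, [19.6, -27.1, 0], [0, 0, 0]], [5, [32.2, -37.9, 0], [0, 0, 0]], [5, [46.7, -46, 0], [0, 0, 0]], [5, [62.5, -51, 0], [0, 0, 0]], [5, [75, -52.7, 0], [0, 0, 0]], [5, [77, -52.7, 0], [0, 0, 0]]]'

```text
clock: 32.95
tcp_pos: [0.4674, 0.0803, 0.0246]
orientation: [-2.047, -2.383, 0.003]
contact_force: [-1.0, -0.7, -1.5]
grip_width: 0.0101
```

```bash
python3 g.py
```

```text
t 32.95 loader -0.8 28.2 z 24.6 Fx,y,z -0.54 1.06 -1.49 w 10.1 yaw 8.67 down -1.0
a0 0.009064319936279125 83.24502204484993
0.01 tool dx,dy 0.0 0.2
0.0 tool dx,dy 0.8 0.2
-0.03 tool dx,dy 3.2 0.3
-0.06 tool dx,dy 5.7 0.4
```

Now a light push onto the end stop, then open and rise.

Call:
play_rows --deltas '[[5, [2, 0, 0], [0, 0, 0]], [5, [2.5, 0, 0], [0, 0, 0]], [5, [2.5, 0, 0], [0, 0, 0]]]'

```text
clock: 33.33
tcp_pos: [0.4669, 0.0824, 0.0246]
orientation: [-2.048, -2.382, 0.004]
contact_force: [-0.4, -1.9, 0.1]
grip_width: 0.0099
```

Call:
play_rows --deltas '[[20, [-1, 0, 0], [0, 0, 0]], [30, [-1, 0, 0], [0, 0, 0]], [30, [-1, 0, 0], [0, 0, 0]], [30, [-1, 0, -40], [0, 0, 0]], [30, [-1, 0, -80], [0, 0, 0]], [30, [-60, -20, -120], [0, 0, 0]], [30, [-120, -40, -150], [0, 0, 0]], [30, [-170, -40, -150], [0, 0, 0]]]'

```text
clock: 34.33
tcp_pos: [0.4534, -0.0882, 0.1765]
orientation: [2.044, 2.382, -0.001]
contact_force: [0.7, -0.0, -0.4]
grip_width: 0.0298
```

Run:
```python
from meas import *
L(); row()
for n in('top','scene'):
    p,d,c=grab(n);X=pts(c,d);V=X[...,:2]-M; lx=V@EX*1e3;ly=V@NY*1e3
    m=(p.max(2)<60)&(abs(lx)<30)&(abs(ly-28)<30)&(X[...,2]>.045)&(X[...,2]<.085)
    print(n,'pin',m.sum(),np.median(lx[m]).round(1),np.median(ly[m]).round(1))
a=np.clip(p[150:310,190:400].astype(float)*2.2,0,255).astype(np.uint8)
save(cv2.resize(a,None,fx=3.6,fy=3.6,interpolation=cv2.INTER_CUBIC),'s5.png')
```

```text
t 34.33 loader -165.4 67.1 z 176.5 Fx,y,z -0.11 -0.65 -0.37 w 29.8 yaw 8.73 down -1.0
scene 110 53.4 0.3
scene 112 96.1 0.4
top 107 53.4 0.8
top 111 97.3 1.0
top pin 20 -2.4 28.8
scene pin 73 -0.2 25.1
```

View pics/s5.png

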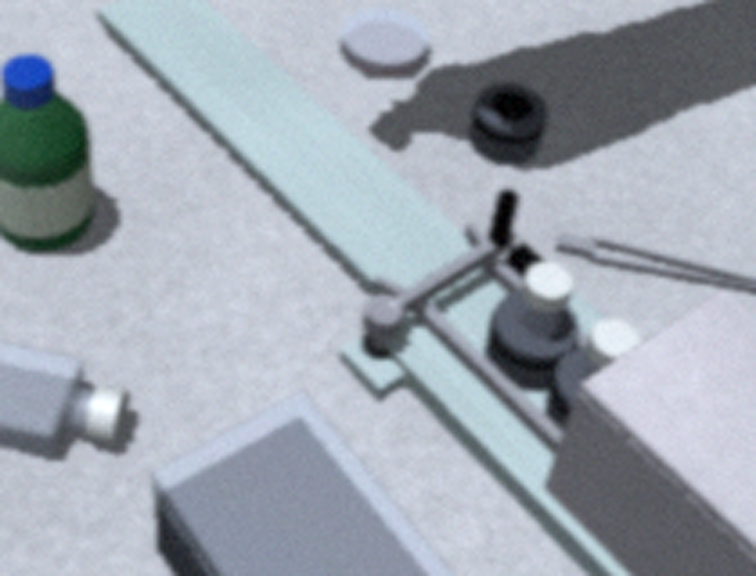

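The picture shows the gate across the mouth with its pin at (505,215), c4 and c3 upright and touching, and the bystanders in place.

Call:
play_rows --deltas '[[30, [0, 0, 0], [0, 0, 0]], [30, [0, 0, 0], [0, 0, 0]]]'

```text
clock: 34.78
tcp_pos: [0.4528, -0.0867, 0.1742]
orientation: [-2.048, -2.381, 0.003]
contact_force: [0.9, 0.3, 0.2]
grip_width: 0.0297
```

```bash
python3 -c "
from bench import r
print(r.hand_in())"
```

```text
the job is handed in; nothing more can be done
None
```

I handed the job in at 34.8 s: the row is home and closed up in the lane, with the gate shut behind it. No verdict is reported.

- **Closing up:** I pinched each puck and slid c1, c2 and c3 one at a time into the lane. I then brought c4 up to close the row at about x = -34 mm.
- **Pressing home:** I pushed the row as one block until it met the stop. The wrist force reached about 9.7 N including roughly 1 N of sliding friction, so about 8.5 N on the stop, and it stayed above 8 N for about half a second. I eased off to about 3 N before letting go.
- **Gate:** I swung it shut by the pin and pressed it lightly against its end stop.

**Last checks**
- **Row:** c4 is at x = 53 mm and c3 at x = 97 mm, about 44 mm apart. Both are upright and within 1 mm of the middle line.
- **Gate pin:** seen at x about 0 to -2 mm, which puts the gate within about 0.03 rad of shut.
- **Bystanders:** the five in the last view (bottle, flask, box, dish and spare; forceps partly shown) look unmoved.

**Failed or disagreed**
- **First grip on c1:** it closed on air because the real fingertips stand about 30 mm above the reported TCP. It moved nothing, and I corrected for it by camera.
- **Camera mismatch:** the two views differ by 1 to 2 mm.
- **Not seen at the end:** c1 and c2 are under the hood, so I am relying on the stop's spring to keep them against c3.

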